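Dark reading, then hold the glass cell in the photometer beam

ROBOT

A 6-joint arm with a two-finger parallel gripper is mounted at the origin on a cart in front of the work surface, level with it; the furniture and walls round the work are solid. World frame = base frame: x ahead of the robot, y to its left, z up, the work surface at z = 0. Lengths are in m, angles in rad, forces in N, time in s.
With the tool pointing down it reaches from about 0.25 to 0.725 m from the base axis. Payload 4 kg.
Tool frame: the origin (TCP) lies midway between the tips of the shut fingers; the grasp point (between the pads) lies 19 mm behind it; z points along the fingers, y is the line along which they close (so a half turn about z gives the same grasp; the last joint's range is limited). The gripper opens to 85 mm and grips with 20 to 120 N. Pads are 22 mm wide; open, the fingers measure 114 mm over their backs; the gripper's body (76 mm by 85 mm) begins 54 mm behind the grasp point. The pads swing forward as they close: fully open they stand 13 mm farther back than shut.
Start: joints at [-1.259, 0.241, 0.005, 1.335, 0, 1.571], TCP at [0.153, -0.476, 0.231] pointing down, gripper open.
Joint ranges: [-2.72, 2.72], [-1.05, 1.87], [-1.09, 1.28], [-1.99, 2.15], [-1.42, 1.44], [-3.14, 3.14]. Speed limits (rad/s): [2.79, 2.79, 3.14, 3.14, 3.14, 3.14].

INTERFACE

Orientations are given as a unit quaternion [x, y, z, w].
In Python, from bench import r gives the robot as it stands.
- The arm moves only by the shell command python3 -m crank 'ROWS'. ROWS is JSON, a list of rows, each a list of 7 numbers: the turn, a rotation vector about the world's x, y, z in rad, then the shift along the world's x, y, z in mm, then the gripper's target within -1 to 1 (shut at 1, half-way at 0, fully open at -1). A call has 1 to 5 rows; each row shifts and turns the commanded pose from where the row before left it; what a row does not reach is not made up. A row lasts 1/12 s, in which the tool goes at most 41.7 mm and 7.16 degrees, less where a joint would pass 70% of its speed; a pose out of reach is approached as far as the arm can. A call with a gripper value outside its range is refused whole. The fingers move at their own pace and stop on an object; the grip force is fixed at half the most. Time passes only in rows, so rows that do not move let the fingers close. It gives the time, the measured TCP pose, the force, the opening and the grip force at its end, in the units of the state.
- r.get_state(): the state, without advancing time (a new reading comes with each control period).
- r.grab_frame(name): name is "scene" or "top" or "wrist"; returns the picture (480x640x3 uint8, red, green, blue); there is no depth.
- r.get_calibration(name): a dict with "K" (3x3 intrinsics, pixels), "origin" and "orientation" of the camera in the world. Camera axes: x right, y up, looking along -z (the intrinsics and any distortion apply to the point x, -y, -z); pixel columns grow to the right and rows downward; lengths in m; the calibration is good to about 2 mm. The wrist camera is an equidistant fisheye: a pixel r from the principal point sees the ray r / f radians off the axis. A picture is of the moment at which its call begins: read the wrist's pose just before it. get_calibration takes no time and is no camera call; for the wrist camera it gives the pose at the moment of the call.
- r.hand_in(): hands the job in; it is judged then, once.
The state is a dict: "time_s": time; "joint_positions": joint angles; "qd": joint speeds; "effort": joint torques, N m; "position": TCP position; "orientation": TCP orientation; "wrist_force": force on the tool from outside, world axes, zero at the start; "moment": the same for the moment, N m; "opening": opening from 0.0 (shut) to 1.0 (fully open); "grip_force": force on a finger pad.
Only numpy, scipy, OpenCV 4.12 (cv2) and the standard library are available. Lean on these libraries where they do the work, as an engineer would, in place of code of your own. Each camera call takes 0.05 s, during which the arm holds its last target. There are 200 camera calls.

TASK

Take a clarity reading on the bench photometer: pull its aperture slide out by the knob until the middle line, the one over the blank, stands at the pointer, leave it there for a good second for the dark reading, then pull it on to the third line, which puts the small hole in the light, and leave it there. Then lift the longer of the two glass cells out of the rack, gripping it by its frosted sides only and never touching its clear windows, and hold it in the light path between slide and detector, upright and touching nothing else, so that the light would go squarely through the middle of both windows. Finish while still holding it there in the air, and leave the short cell, the tape roll and the putty jar where they are.

Things in the scene. Friction and masses are not known exactly. Their poses are not given: they have to be found in the camera images.
- photometer: Photometer fixed to the table: rail 386 x 56 mm, along its y axis: finned round lamp (y 97 to 187 mm, top 101 mm high), aperture slide in its guide (y 75 to 97, 107 high), open sample gap (y -88 to 75, rail top 17 high), grey detector with black tube (y -88 to -181, 103 high). Origin on the table under the gap's middle; y along the beam to the lamp, z up; the slide's knob is on the -x side.
- beam (a point): Point on the axis of the light beam in the middle of the gap, 75 mm above the table; axes as the photometer's (the beam runs along y). The beam is about 10 mm thick.
- slide (a joint): Aperture slide, an upright plate 190 x 6 x 48 mm across the beam. Value: how far it is pulled out to the photometer's -x, 0 to 0.086 m. White lines on its top edge meet the fixed brass pointer at 0.010 (18 mm hole in the beam), 0.042 (blank part) and 0.074 (10 mm hole). Starts near the first. About 1.5 N friction, no spring; stays where left.
- knob (a point): Middle of the slide's upright black knob (cylinder 17 mm across, 34 mm tall, from 107 to 141 mm above the table; this point 124 mm), near the slide's -x end; it moves with the slide. The plate's top edge below it is 99 mm high. Axes as the photometer's.
- rack: Grey rack block fixed to the table, 66 x 176 x 18 mm, with two equal pockets 10 mm deep, 45 mm either side of its middle along its y axis; a cell stands in each. Origin at the middle of its underside, z up.
- long_cell: The longer glass cell, 30 x 50 x 70 mm (x, y, z), white stopper flush in its top, loose in a rack pocket (1.5 mm a side), about 0.12 kg. Its frosted sides face +-x (30 mm apart, 50 mm long, 70 mm tall): grip these. Its clear windows face +-y. Origin at the middle of its underside, 8 mm above the table at the start.
- long_cell_middle (a point): Middle of the long cell, 35 mm above its underside, half way between the windows; axes as the cell's.
- long_cell_window_a: Clear window at the long cell's +y end, 24 x 65 mm, 3 mm thick; origin at its middle. Do not touch.
- long_cell_window_b: Clear window at the long cell's -y end, the same. Do not touch.
- short_cell: The shorter glass cell, 30 x 28 x 70 mm, otherwise like the long one, in the rack's other pocket. Leave it alone. Origin at the middle of its underside.
- tape_roll: Roll of masking tape lying flat, 105 mm across, 25 mm high; bystander.
- putty_jar: Open white jar, 52 mm across, 58 mm high, behind the photometer; bystander.

How it is judged:
On the way, in this order (a step that is already met when the one before it is completed fails the run):
1. the slide's middle line (blank) stands at the pointer, within 3 mm, for 0.8 s (value of joint slide between 0.039 and 0.045 m), for 0.8 s.
2. the slide's third line (small hole) stands at the pointer, within 3 mm (value of joint slide between 0.071 and 0.077 m), for 0.3 s.
At the end, for the whole second after the job is handed in: Slide's third line at the pointer within 3 mm; the fingers hold the long cell still, clear of the photometer: its middle within 6 mm sideways and 10 mm in height of the beam axis and 35 mm along it of the gap's middle, windows square to the beam and cell upright within 0.1 rad (all of step 2 and x of long_cell_middle in the frame of beam between -0.006 and 0.006 m and y of long_cell_middle in the frame of beam between -0.035 and 0.035 m and z of long_cell_middle in the frame of beam between -0.01 and 0.01 m and angle between the y axis of long_cell_middle and the y axis of beam, either way round below 0.1 rad and angle between long_cell_middle's own z axis and vertical below 0.1 rad and contact force between the fingers and long_cell above 1 N and contact force between long_cell and photometer below 0.05 N and linear speed of long_cell below 0.01 m/s); the arm keeps its last pose, push and grip.
It fails at once if the fingers touch a clear window of the long cell (over 0.5 N) (contact force between the fingers and long_cell_window_a above 0.5 N or contact force between the fingers and long_cell_window_b above 0.5 N).
It fails at once if the short cell, tape roll or putty jar is moved by more than 15 mm (distance of any of short_cell, tape_roll, putty_jar from where it was at the start of the episode above 0.015 m).
It also fails if it takes over 48 s, if anything falls off the work surface, if the arm or the gripper's body presses on something with over 40 N, if the wrist force passes 120 N, or if a joint passes its speed limit or range.

## Working session

There is one attempt and no reset: what is moved stays moved. The work goes in short steps, Python scripts to look and compute and a shell command to move; the robot and the scene stay as the last step left them, time stands still between calls to the robot, and variables do not carry over. Pictures are saved under pics/ and viewed, at most 10 in all, crops included, and the job is handed in when it is done.

```bash
mkdir -p pics; ls
python3 - <<'E'
from bench import r
import cv2,json
for n in("scene","top"):
    f=r.grab_frame(n); cv2.imwrite(f"pics/{n}0.png",f[:,:,::-1])
    c=r.get_calibration(n); print(n,c)
print(r.get_state())
E
```

```text
pics
scene {'K': array([[616.81038566,   0.        , 325.14107801],
       [  0.        , 616.81038566, 238.63576127],
       [  0.        ,   0.        ,   1.        ]]), 'origin': array([-0.5671442 ,  0.1489432 ,  0.63179054]), 'orientation': array([-0.35164778,  0.40592104,  0.64476088, -0.54392587])}
top {'K': array([[535.0098485 ,   0.        , 318.25963386],
       [  0.        , 535.0098485 , 242.26626105],
       [  0.        ,   0.        ,   1.        ]]), 'origin': array([ 0.49011384, -0.02312029,  1.05335624]), 'orientation': array([-0.03543855,  0.05100795,  0.70683605, -0.70464537])}
{'time_s': 0.1, 'joint_positions': array([-1.25898318e+00,  2.41345651e-01,  3.88428234e-03,  1.33516591e+00,
       -2.80444279e-07,  1.57076598e+00]), 'qd': array([-0.00042204, -0.00292751,  0.00196664, -0.00072597, -0.0011694 ,
        0.00047246]), 'effort': array([-3.08111912e-04, -3.73138404e+01,  2.53010345e+01,  1.08483891e-02,
        4.28804896e-06, -3.13813594e-06]), 'position': array([ 0.1532268 , -0.47537587,  0.23050762]), 'orientation': array([ 9.87868397e-01,  1.55290668e-01, -1.42275789e-04, -9.04351305e-04]), 'wrist_force': array([-0.35652561,  0.22191203, -1.00049757]), 'moment': array([0.00290279, 0.04143863, 0.05467215]), 'grip_force': 0.0, 'opening': 0.996648224121923}
```

View pics/top0.png

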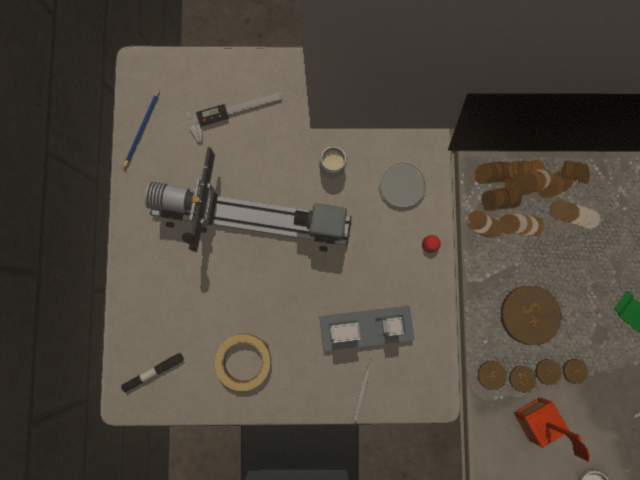

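View pics/scene0.png

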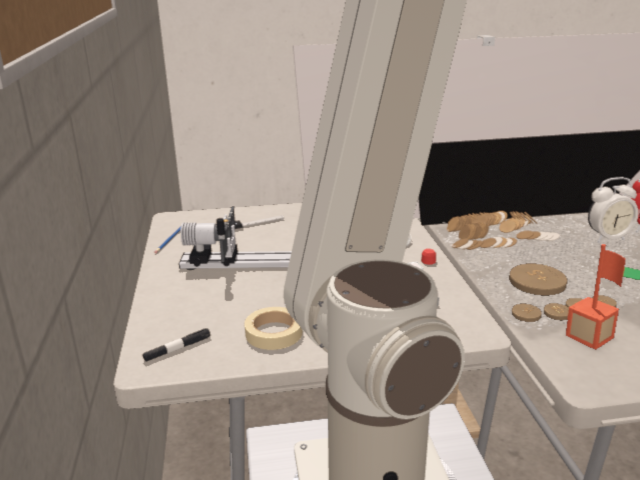

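Top view: the lamp is at (165,200), the slide runs from (210,150) to (195,245), the detector is at (328,222) and the rack at (367,330). The long cell is on the left at (345,332) and the short one at (394,327). I'll enlarge these.

Run:
```python
import cv2,numpy as np
f=cv2.imread("pics/top0.png")
a=cv2.resize(f[140:260,140:360],None,fx=3.6,fy=3.6,interpolation=cv2.INTER_CUBIC)
b=cv2.resize(f[300:360,310:420],None,fx=7,fy=7,interpolation=cv2.INTER_CUBIC)
def grid(im,x0,y0,s,st):
    for x in range(0,im.shape[1],int(st*s)): 
        cv2.line(im,(x,0),(x,6),(0,255,255),1); cv2.putText(im,str(int(x0+round(x/s))),(x,18),0,.4,(0,255,255),1)
    for y in range(0,im.shape[0],int(st*s)):
        cv2.line(im,(0,y),(6,y),(0,255,255),1); cv2.putText(im,str(int(y0+round(y/s))),(8,y+4),0,.4,(0,255,255),1)
grid(a,140,140,3.6,10);grid(b,310,300,7,10)
a=cv2.convertScaleAbs(a,alpha=1.6,beta=10)
cv2.imwrite("pics/a.png",a);cv2.imwrite("pics/b.png",b)
```

```text
(no output)
```

View pics/a.png

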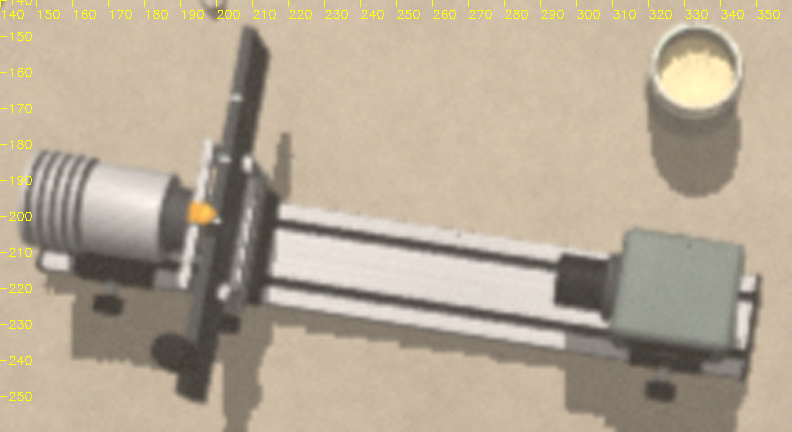

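View pics/b.png

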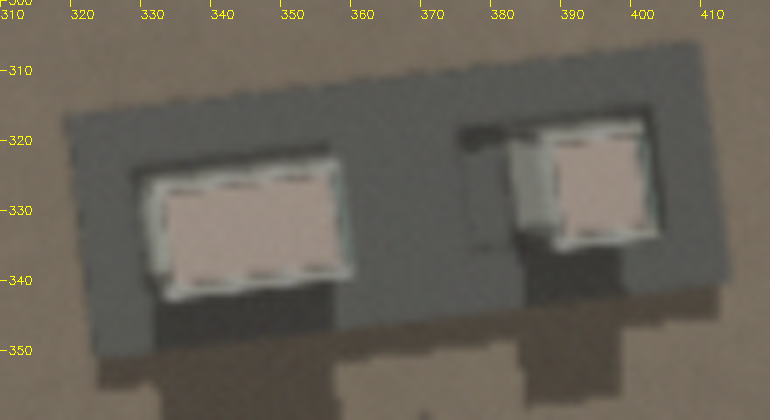

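The crops show the slide knob at full-image (188,238), the pointer tip at (200,199), the rail's right-end corners at (351,217) and (347,245), and the centre of the long cell's top at (346,333). The rack corners are at crop (65,117), (700,40), (730,285) and (95,355).

```bash
cat > h.py <<'E'
import numpy as np
from scipy.spatial.transform import Rotation as R
from scipy.optimize import least_squares
def proj(c,P):
    P=np.atleast_2d(P); q=R.from_quat(c["orientation"]).inv().apply(P-c["origin"]); q=q*[1,-1,-1]
    u=q@c["K"].T; return u[:,:2]/u[:,2:]
def back(c,uv,z):
    d=R.from_quat(c["orientation"]).apply(np.linalg.solve(c["K"],[*uv,1])*[1,-1,-1])
    return c["origin"]+d*(z-c["origin"][2])/d[2]
E
python3 - <<'E'
from h import *; from bench import r
c=r.get_calibration("top")
A=lambda x,y:(140+x/3.6,140+y/3.6); B=lambda x,y:(310+x/7,300+y/7)
def show(n,uv,z): p=back(c,uv,z); print(n,np.round(p[:2]*1000,1)); return p
print("rack")
k=[back(c,B(*p),.018) for p in[(65,117),(700,40),(730,285),(95,355)]]
print(np.round(np.mean(k,0)*1e3,1)); d=k[0]-k[1]+k[3]-k[2]; print("yaw y-axis from world y",np.arctan2(-d[0],d[1]),np.linalg.norm(d)/2)
k=[back(c,B(*p),.078) for p in[(150,185),(338,158),(352,275),(165,298)]]
print("cell",np.round(np.mean(k,0)*1e3,1)); d=k[0]-k[1]+k[3]-k[2]; print(np.arctan2(-d[0],d[1]),np.linalg.norm(d)/2)
k=[show("railend",A(*p),.017) for p in[(760,278),(745,378)]]
e1=[show("edge+",A(*p),.017) for p in[(283,205),(555,247),(760,278)]]
e2=[show("edge-",A(*p),.017) for p in[(265,302),(565,347),(745,378)]]
knob=show("knobtop",A(172,352),.141)
l=[show("lines",A(*p),.107) for p in[(237,97),(225,158)]]
show("pointer",A(215,212),.107)
ends=[show("plate ends",A(*p),.099) for p in[(248,28),(268,52),(178,392),(205,402)]]
# fit rail
def res(p):
    x,y,t=p; o=[]
    M=np.array([[np.cos(t),-np.sin(t)],[np.sin(t),np.cos(t)]])
    L=lambda q:(q[:2]-[x,y])@M
    o+=[L(q)[0]-.028 for q in e1]+[L(q)[0]+.028 for q in e2]+[L(q)[1]+.193 for q in k]
    o+=[(L(q)[1]-.086)*.7 for q in [knob,*l]]
    return np.array(o)*1e3
s=least_squares(res,[.5,0,0]); print(s.x,s.fun.round(1))
E
```

```text
rack
[ 451.  -138.8   18. ]
yaw y-axis from world y 0.10827711108791584 0.17553718631444196
cell [445.8 -94.   78. ]
0.12520301290202876 0.0487777398363967
railend [ 667.  -111.1]
railend [ 612.  -102.3]
edge+ [707.6 149.1]
edge+ [684.2   0.8]
edge+ [ 667.  -111.1]
edge- [654.  157.9]
edge- [629.2  -4.7]
edge- [ 612.  -102.3]
knobtop [610.4 179.8]
lines [743.8 158.2]
lines [712.6 163.5]
pointer [685.1 167.8]
plate ends [781.9 154.9]
plate ends [769.4 144.5]
plate ends [595.9 185.7]
plate ends [590.9 172.2]
[ 0.6698708   0.08356451 -0.15708372] [-1.  -0.9 -0.4  0.7  1.6 -0.   0.3  0.4 -0.2 -0.5 -0.3]
```

Photometer fit: origin (0.670, 0.084), yaw −0.157 rad, residuals about 1 mm. The knob is at (0.610, 0.180) and the slide value is about 0.0125. The long cell is at (0.446, −0.094), yaw about 0.11. Moving towards the knob now.

```bash
python3 -m crank '[[0,0,0.12,20,30,0,-1],[0,0,0.12,20,30,0,-1],[0,0,0.12,20,30,0,-1],[0,0,0.12,20,30,0,-1],[0,0,0.12,20,30,0,-1]]'; python3 -c "
from bench import r;print(r.get_state()['joint_positions'])"
```

```text
time_s: 0.52
position: [0.2536, -0.3242, 0.2309]
orientation: [0.897, 0.443, -0.0, -0.0]
wrist_force: [0.6, 0.0, 0.8]
opening: 1.0
grip_force: 0.0
[-9.07060065e-01  6.64952635e-02 -2.04715778e-01  1.30050315e+00
  1.60335807e-04  1.31773754e+00]
```

```bash
for i in 1; do python3 -m crank '[[0,0,0.122,21,29.6,0,-1],[0,0,0.122,21,29.6,0,-1],[0,0,0.122,21,29.6,0,-1],[0,0,0.122,21,29.6,0,-1],[0,0,0.122,21,29.6,0,-1]]' >/dev/null
python3 -m crank '[[0,0,0.122,21,29.6,0,-1],[0,0,0.122,21,29.6,0,-1],[0,0,0.122,21,29.6,0,-1],[0,0,0.122,21,29.6,0,-1],[0,0,0.122,21,29.6,0,-1]]' >/dev/null
python3 -m crank '[[0,0,0.122,21,29.6,0,-1],[0,0,0.122,21,29.6,0,-1],[0,0,0.122,21,29.6,0,-1],[0,0,0.122,21,29.6,0,-1],[0,0,0.122,21,29.6,0,-1]]'
python3 -m crank '[[0,0,0.122,21,29.6,0,-1],[0,0,0.122,21,29.6,0,-1],[0,0,0,0,0,0,-1]]'; done
python3 - <<'E'
from bench import r
import cv2
s=r.get_state();print(s['joint_positions'],s['position'])
from h import *
print(R.from_quat(s['orientation']).as_matrix().round(4))
c=r.get_calibration("wrist");print(c)
f=r.grab_frame("wrist"); cv2.imwrite("pics/w1.png",f[:,:,::-1])
E
```

```text
time_s: 1.77
position: [0.5688, 0.1198, 0.2307]
orientation: [0.195, 0.981, -0.0, -0.001]
wrist_force: [0.2, 0.3, -0.2]
opening: 1.003
grip_force: 0.0
time_s: 2.02
position: [0.6125, 0.1828, 0.2278]
orientation: [0.073, 0.997, 0.001, -0.001]
wrist_force: [-0.3, -0.6, -1.2]
opening: 0.997
grip_force: 0.0
[0.2891307  0.53075179 0.42472726 1.46613161 0.00194655 0.43608736] [0.61249735 0.18281369 0.22777085]
[[-0.9892  0.1464 -0.0019]
 [ 0.1464  0.9892  0.0015]
 [ 0.0021  0.0012 -1.    ]]
{'K': array([[371.64829954,   0.        , 318.61431465],
       [  0.        , 371.64829954, 242.58763584],
       [  0.        ,   0.        ,   1.        ]]), 'origin': array([0.54702554, 0.19287029, 0.37079234]), 'orientation': array([-0.09908105, -0.08632554,  0.64788485,  0.75031731])}
```

View pics/w1.png

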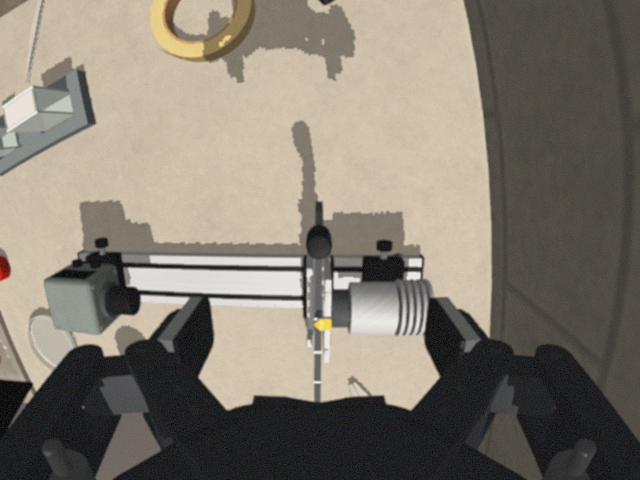

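The wrist view shows the knob at about (318,240), the pointer at (322,324), and third and middle slide lines near (317,381) and (317,350). I'll check these against the predicted positions.

```bash
cat >> h.py <<'E'
def fproj(c,P):
    P=np.atleast_2d(P); q=R.from_quat(c["orientation"]).inv().apply(P-c["origin"])*[1,-1,-1]
    th=np.arctan2(np.hypot(q[:,0],q[:,1]),q[:,2]); ph=np.arctan2(q[:,1],q[:,0])
    f=c["K"][0,0]; return np.c_[th*np.cos(ph),th*np.sin(ph)]*f+c["K"][:2,2]
def fback(c,uv,z):
    d=(np.array(uv)-c["K"][:2,2])/c["K"][0,0]; t=np.hypot(*d)
    v=np.array([*(d/t*np.sin(t)),np.cos(t)])*[1,-1,-1]; v=R.from_quat(c["orientation"]).apply(v)
    return c["origin"]+v*(z-c["origin"][2])/v[2]
O=np.array([.670,.0836]);T=-.157
def w(x,y,z): return np.array([O[0]+x*np.cos(T)-y*np.sin(T),O[1]+x*np.sin(T)+y*np.cos(T),z])
def loc(p): d=p[:2]-O; return np.array([d[0]*np.cos(T)+d[1]*np.sin(T),-d[0]*np.sin(T)+d[1]*np.cos(T)])
E
python3 - <<'E'
from h import *; from bench import r; import cv2
c=r.get_calibration("wrist")
for n,p in dict(kt=w(-.074,.086,.141),kb=w(-.074,.086,.107),third=w(.0613,.086,.107),mid=w(.0297,.086,.107),railR=w(-.028,-.193,.017),rl=w(-.028,.193,.017)).items(): print(n,fproj(c,p).round(1))
f=cv2.imread("pics/w1.png")[205:405,240:400]; f=cv2.resize(cv2.convertScaleAbs(f,alpha=2,beta=10),None,fx=3,fy=3,interpolation=cv2.INTER_CUBIC)
cv2.imwrite("pics/w1c.png",f)
E
```

```text
kt [[317.6 248. ]]
kb [[317.8 235.3]]
third [[317.  386.5]]
mid [[317.2 356.6]]
railR [[ 78.6 254.7]]
rl [[422.2 258.5]]
```

View pics/w1c.png

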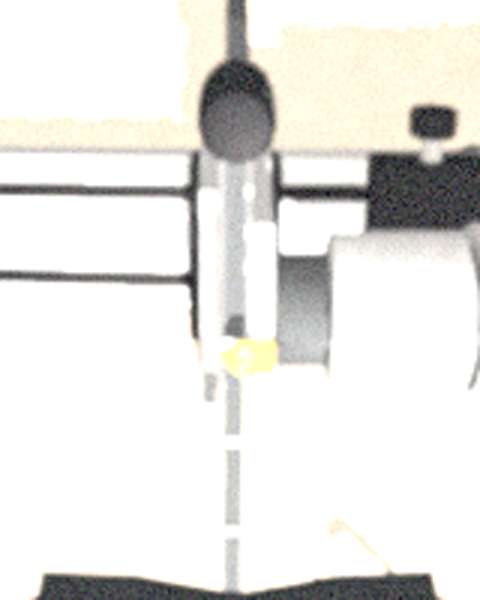

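Run:
```python
from h import *; from bench import r
c=r.get_calibration("wrist");t=r.get_calibration("top")
for z in(.099,.107):
  print(z,[loc(fback(c,p,z)).round(4) for p in[(317.3,382),(317.3,352),(316,323.3)]],[loc(back(t,(140+a/3.6,140+b/3.6),z)).round(4) for a,b in[(237,97),(225,158),(215,212)]])
k=fback(c,(319,247.3),.141);print(k,loc(k), 'TCP',loc(r.get_state()['position']))
```

```text
0.099 [array([0.0623, 0.0862]), array([0.0301, 0.0861]), array([0.0022, 0.0849])] [array([0.0631, 0.087 ]), array([0.0312, 0.0874]), array([0.0032, 0.0874])]
0.107 [array([0.0563, 0.0862]), array([0.0251, 0.0861]), array([-0.002 ,  0.0849])] [array([0.0613, 0.0852]), array([0.0296, 0.0856]), array([0.0018, 0.0856])]
[0.61002328 0.18106174 0.141     ] [-0.07447777  0.08688533] TCP [-0.07340692  0.08615678]
```

```bash
python3 -m crank '[[0,0,-0.01,-1,0.7,-28,-1],[0,0,0,0,0,-28,-1],[0,0,0,0,0,-30,-1],[0,0,0,0,0,-30,-1],[0,0,0,0,0,0,-1]]'
python3 -m crank '[[0,0,0,0,0,0,1],[0,0,0,0,0,0,1],[0,0,0,0,0,0,1],[0,0,0,0,0,0,1],[0,0,0,0,0,0,1]]'
```

```text
time_s: 2.48
position: [0.6039, 0.1755, 0.1083]
orientation: [0.084, 0.996, -0.003, -0.006]
wrist_force: [-0.7, -0.4, -1.2]
opening: 1.0
grip_force: 0.0
time_s: 2.9
position: [0.6106, 0.1784, 0.1175]
orientation: [0.083, 0.997, 0.001, 0.002]
wrist_force: [1.7, 7.5, 4.5]
opening: 0.3
grip_force: 5.6
```

```bash
python3 -m crank '[[0,0,0,0,0,0,1],[0,0,0,0,0,0,1],[0,0,0,0,0,0,1],[0,0,0,0,0,0,1],[0,0,0,0,0,0,1]]'; python3 -c "
from bench import r; from h import *
s=r.get_state();print(loc(s['position']),R.from_quat(s['orientation']).as_matrix().round(4))"
```

```text
time_s: 3.32
position: [0.6115, 0.1829, 0.1182]
orientation: [0.081, 0.997, 0.005, 0.003]
wrist_force: [1.8, 10.3, 2.9]
opening: 0.175
grip_force: 58.4
[-0.07332187  0.08891843] [[-0.9868  0.1619  0.0061]
 [ 0.162   0.9868  0.0089]
 [-0.0046  0.0098 -0.9999]]
```

```bash
python3 -m crank '[[0,0,0,-5.9,0.9,0,1],[0,0,0,-5.9,0.9,0,1],[0,0,0,-5.9,0.9,0,1],[0,0,0,-5.9,0.9,0,1],[0,0,0,-5.9,0.9,0,1]]'; python3 -m crank '[[0,0,0,0,0,0,1],[0,0,0,0,0,0,1],[0,0,0,0,0,0,1]]'
python3 - <<'E'
from bench import r; from h import *; import cv2
s=r.get_state();print(loc(s['position']),s['position'])
c=r.get_calibration("wrist"); f=r.grab_frame("wrist")[:,:,::-1]
print(fproj(c,[w(.0,.086,.099),w(.032,.086,.099),w(0,.086,.107)]).round(1))
f=f[205:405,240:400]; f=cv2.resize(cv2.convertScaleAbs(f,alpha=2,beta=10),None,fx=3,fy=3,interpolation=cv2.INTER_CUBIC)
cv2.imwrite("pics/w2c.png",f)
E
```

```text
time_s: 3.73
position: [0.5826, 0.1874, 0.1182]
orientation: [0.081, 0.997, 0.005, 0.004]
wrist_force: [2.4, 11.2, 1.9]
opening: 0.171
grip_force: 58.6
time_s: 3.98
position: [0.5816, 0.1876, 0.1181]
orientation: [0.081, 0.997, 0.005, 0.002]
wrist_force: [0.4, 10.3, 3.8]
opening: 0.177
grip_force: 58.9
[-0.10361614  0.08887571] [0.58155449 0.1875836  0.11813901]
[[313.3 444.4]
 [313.9 476. ]
 [313.3 453.8]]
```

View pics/w2c.png

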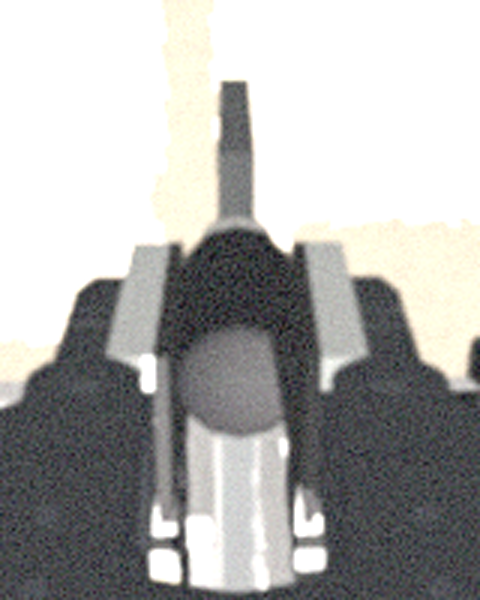

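The wrist view is blocked by the gripper: knob held at crop (235,380), pointer hidden. Trying the top view.

Run:
```python
from bench import r; from h import *; import cv2
c=r.get_calibration("top"); f=r.grab_frame("top")[:,:,::-1]
cv2.imwrite("pics/t2.png",f)
print(proj(c,[w(.0,.086,.099),w(.032,.086,.099),w(.032,.086,.107)]).round(1))
f=f[130:270,130:270]; f=cv2.resize(cv2.convertScaleAbs(f,alpha=1.6,beta=10),None,fx=4.2,fy=4.2,interpolation=cv2.INTER_CUBIC)
cv2.imwrite("pics/t2c.png",f)
```

```text
[[200.2 200.7]
 [203.3 183.6]
 [202.5 182.5]]
```

View pics/t2c.png

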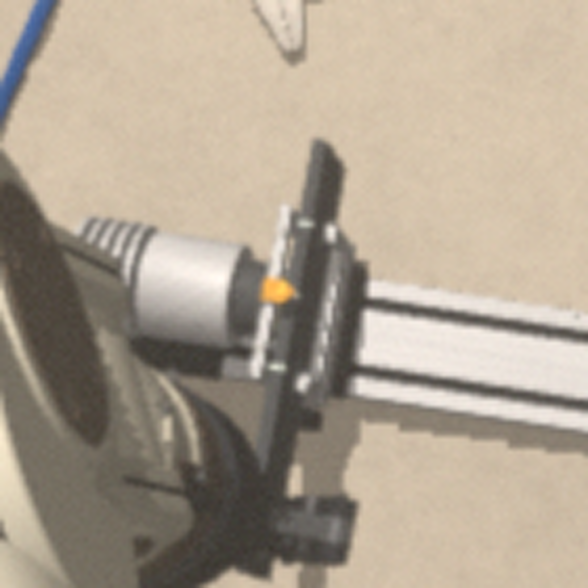

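The top crop shows the middle line at about (291,295), next to the pointer tip at (297,293). The first line is at (277,367) and the third at (305,223), so the middle line is at the pointer to within about 1 mm. I'll dwell there, then pull 32 mm more.

```bash
python3 -m crank '[[0,0,0,0,0,0,1],[0,0,0,0,0,0,1],[0,0,0,0,0,0,1],[0,0,0,0,0,0,1],[0,0,0,0,0,0,1]]' >/dev/null;python3 -m crank '[[0,0,0,0,0,0,1],[0,0,0,0,0,0,1],[0,0,0,0,0,0,1],[0,0,0,0,0,0,1],[0,0,0,0,0,0,1]]';python3 -m crank '[[0,0,0,0,0,0,1],[0,0,0,0,0,0,1],[0,0,0,0,0,0,1]]' >/dev/null
python3 -m crank '[[0,0,0,-6.3,1,0,1],[0,0,0,-6.3,1,0,1],[0,0,0,-6.3,1,0,1],[0,0,0,-6.3,1,0,1],[0,0,0,-6.3,1,0,1]]'
python3 -m crank '[[0,0,0,0,0,0,1],[0,0,0,0,0,0,1],[0,0,0,0,0,0,1],[0,0,0,0,0,0,1]]'
python3 - <<'E'
from bench import r; from h import *; import cv2
print(loc(r.get_state()['position']))
c=r.get_calibration("top"); f=r.grab_frame("top")[:,:,::-1]
f=f[130:270,130:270]; f=cv2.resize(cv2.convertScaleAbs(f,alpha=1.6,beta=10),None,fx=4.2,fy=4.2,interpolation=cv2.INTER_CUBIC)
cv2.imwrite("pics/t3c.png",f)
E
```

```text
time_s: 4.92
position: [0.5817, 0.1876, 0.1182]
orientation: [0.081, 0.997, 0.005, 0.002]
wrist_force: [0.6, 11.1, 3.9]
opening: 0.179
grip_force: 58.9
time_s: 5.58
position: [0.5513, 0.1924, 0.1182]
orientation: [0.081, 0.997, 0.005, 0.004]
wrist_force: [3.7, 9.9, 0.6]
opening: 0.175
grip_force: 58.7
time_s: 5.92
position: [0.5503, 0.1925, 0.1182]
orientation: [0.081, 0.997, 0.005, 0.002]
wrist_force: [-0.3, 11.6, 3.3]
opening: 0.176
grip_force: 58.9
[-0.13529013  0.088888  ]
```

View pics/t3c.png

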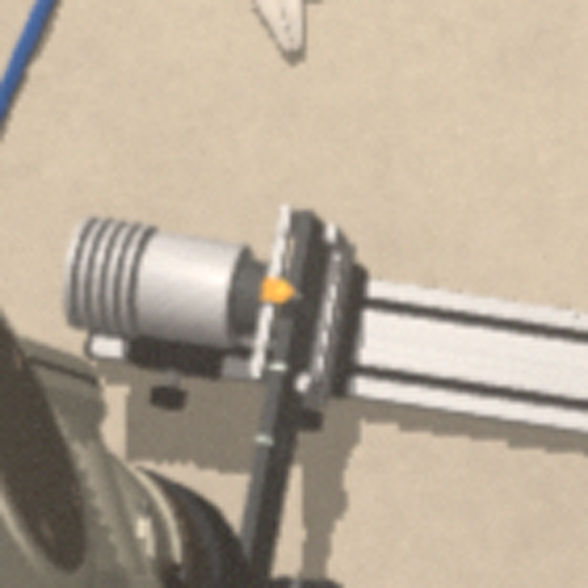

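Middle line at (276,368) is where the first line stood before, so the third line is at the pointer. Releasing and moving to the long cell.

```bash
python3 -m crank '[[0,0,0,0,0,0,-1],[0,0,0,0,0,0,-1],[0,0,0,0,0,0,-1],[0,0,0,0,0,0,-1],[0,0,0,0,0,0,-1]]'
python3 -m crank '[[0,0,0,0,0,0,-1],[0,0,0,0,0,0,-1],[0,0,0,0,0,20,-1],[0,0,0,0,0,35,-1],[0,0,0,0,0,35,-1]]'
python3 -m crank '[[0,0,0,0,0,35,-1],[0,0,-0.118,-9.5,-26,0,-1],[0,0,-0.118,-9.5,-26,0,-1],[0,0,-0.118,-9.5,-26,0,-1],[0,0,-0.118,-9.5,-26,0,-1]]' >/dev/null
python3 -m crank '[[0,0,-0.118,-9.5,-26,0,-1],[0,0,-0.118,-9.5,-26,0,-1],[0,0,-0.118,-9.5,-26,0,-1],[0,0,-0.118,-9.5,-26,0,-1],[0,0,-0.118,-9.5,-26,0,-1]]' >/dev/null
python3 -m crank '[[0,0,-0.118,-9.5,-26,0,-1],[0,0,-0.118,-9.5,-26,0,-1],[0,0,0,0,0,0,-1],[0,0,0,0,0,0,-1],[0,0,0,0,0,0,-1]]'
python3 - <<'E'
from bench import r; from h import *; import cv2
s=r.get_state();M=R.from_quat(s['orientation']).as_matrix();print(s['position'],M.round(4),np.arctan2(M[1,1],M[0,1]))
c=r.get_calibration("wrist");f=r.grab_frame("wrist")[:,:,::-1]
a=.11;ex=np.array([np.cos(a),np.sin(a),0]);ey=np.array([-np.sin(a),np.cos(a),0]);ce=np.array([.446,-.094,.078])
P=[ce+i*.015*ex+j*.025*ey for i,j in((1,1),(1,-1),(-1,-1),(-1,1))]
q=fproj(c,P);print(q.round(1))
x0,y0=int(q[:,0].mean())-75,int(q[:,1].mean())-50;x0=max(x0,0);y0=max(y0,0);print(x0,y0)
f=f[y0:y0+100,x0:x0+150]; cv2.imwrite("pics/w4.png",cv2.resize(cv2.convertScaleAbs(f,alpha=1.2),None,fx=5,fy=5,interpolation=cv2.INTER_CUBIC))
E
```

```text
time_s: 6.38
position: [0.5483, 0.1871, 0.1153]
orientation: [0.083, 0.997, -0.0, -0.0]
wrist_force: [0.5, -0.0, 1.0]
opening: 0.871
grip_force: 0.0
time_s: 6.8
position: [0.5471, 0.1869, 0.2047]
orientation: [0.083, 0.997, -0.001, -0.002]
wrist_force: [1.0, 0.3, 0.5]
opening: 1.0
grip_force: 0.0
time_s: 8.05
position: [0.444, -0.0984, 0.2404]
orientation: [0.668, 0.744, 0.0, 0.0]
wrist_force: [0.4, 0.0, 0.1]
opening: 1.002
grip_force: 0.0
[ 0.44401417 -0.09836636  0.24038744] [[-1.074e-01  9.942e-01  4.000e-04]
 [ 9.942e-01  1.074e-01  4.000e-04]
 [ 3.000e-04  4.000e-04 -1.000e+00]] 0.10764196357682689
[[339.6 189.7]
 [339.  247.9]
 [303.9 248. ]
 [303.3 189.7]]
246 168
```

View pics/w4.png

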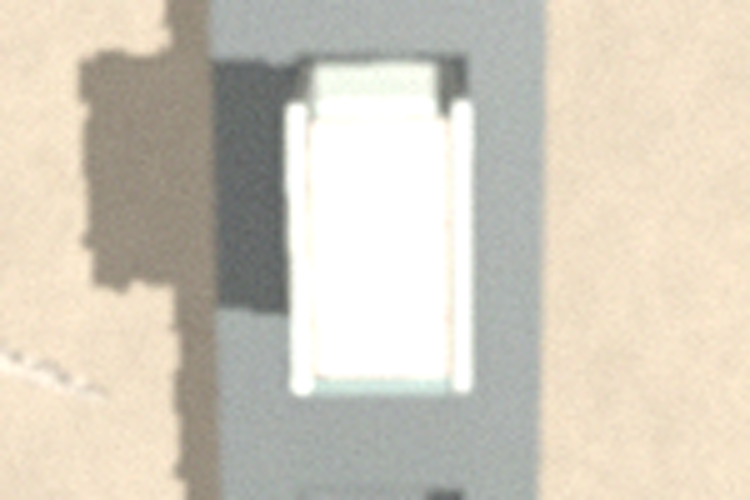

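Cell corners in the full image are (303.6,188.6) to (340.4,246.6), which agrees with the prediction to about 1 px, so the cell is at (0.446, −0.093). Descending to grasp.

```bash
python3 -m crank '[[0,0,0.002,2,5.4,-35,-1],[0,0,0,0,0,-35,-1],[0,0,0,0,0,-35,-1],[0,0,0,0,0,-35,-1],[0,0,0,0,0,-30,-1]]'
python3 -m crank '[[0,0,0,0,0,-22,-1],[0,0,0,0,0,-15,-1],[0,0,0,0,0,0,-1],[0,0,0,0,0,0,-1],[0,0,0,0,0,0,-1]]'
```

```text
time_s: 8.52
position: [0.4456, -0.0916, 0.0683]
orientation: [0.666, 0.746, -0.0, -0.0]
wrist_force: [-0.2, 0.3, 0.7]
opening: 1.001
grip_force: 0.0
time_s: 8.93
position: [0.447, -0.0926, 0.0342]
orientation: [0.667, 0.745, 0.0, 0.001]
wrist_force: [0.0, 0.1, 0.3]
opening: 0.999
grip_force: 0.0
```

```bash
python3 -m crank '[[0,0,0,-1,0,0,1],[0,0,0,0,0,0,1],[0,0,0,0,0,0,1],[0,0,0,0,0,0,1],[0,0,0,0,0,0,1]]'
python3 -m crank '[[0,0,0,0,0,0,1],[0,0,0,0,0,0,1],[0,0,0,0,0,0,1],[0,0,0,0,0,0,1],[0,0,0,0,0,0,1]]'
```

```text
time_s: 9.35
position: [0.4453, -0.0932, 0.034]
orientation: [0.668, 0.745, 0.0, 0.001]
wrist_force: [-0.5, 0.9, 4.4]
opening: 0.342
grip_force: 59.0
time_s: 9.77
position: [0.4453, -0.0932, 0.034]
orientation: [0.668, 0.745, 0.0, 0.0]
wrist_force: [-0.7, 0.5, 6.5]
opening: 0.344
grip_force: 59.1
```

```bash
python3 -m crank '[[0,0,0,0,0,10,1],[0,0,0,0,0,16,1],[0,0,0,0,0,20,1],[0,0,0,0,0,25,1],[0,0,0,0,0,25,1]]'
python3 -m crank '[[0,0,0,0,0,25,1],[0,0,0,0,0,25,1],[0,0,-0.02,14,10,0,1],[0,0,-0.035,28,21.5,0,1],[0,0,-0.035,28,21.5,0,1]]'
python3 -m crank '[[0,0,-0.035,28,21.5,0,1],[0,0,-0.035,28,21.5,0,1],[0,0,-0.035,28,21.5,0,1],[0,0,-0.035,28,21.5,0,1],[0,0,-0.02,28,21.5,0,1]]'
python3 -m crank '[[0,0,-0.01,14,11.5,0,1],[0,0,0,0,0,0,1],[0,0,0,0,0,0,1],[0,0,0,0,0,0,1],[0,0,0,0,0,0,1]]'
python3 - <<'E'
from bench import r; from h import *
s=r.get_state();M=R.from_quat(s['orientation']).as_matrix();print(s['position'],M.round(4),np.arctan2(M[1,1],M[0,1]),loc(s['position']),w(0,-.005,.066),s['joint_positions'])
E
```

```text
time_s: 10.18
position: [0.4439, -0.093, 0.1295]
orientation: [0.668, 0.745, -0.001, -0.001]
wrist_force: [0.3, 0.3, -1.5]
opening: 0.346
grip_force: 61.0
time_s: 10.6
position: [0.5153, -0.0402, 0.18]
orientation: [0.702, 0.712, 0.0, 0.0]
wrist_force: [0.3, -0.6, -1.3]
opening: 0.343
grip_force: 61.1
time_s: 11.02
position: [0.6556, 0.0685, 0.1784]
orientation: [0.756, 0.655, -0.001, -0.0]
wrist_force: [0.1, -0.1, -1.3]
opening: 0.346
grip_force: 61.0
time_s: 11.43
position: [0.668, 0.078, 0.1791]
orientation: [0.759, 0.651, -0.001, -0.0]
wrist_force: [0.5, -0.4, -0.6]
opening: 0.345
grip_force: 61.0
[0.66796503 0.07798913 0.17909054] [[ 1.513e-01  9.885e-01 -1.300e-03]
 [ 9.885e-01 -1.513e-01 -4.000e-04]
 [-6.000e-04 -1.200e-03 -1.000e+00]] -0.15190275080992163 [-0.00113265 -0.00586004] [0.66921822 0.0786615  0.066     ] [ 1.16340297e-01  6.18409145e-01  4.47586972e-01  1.40132317e+00
 -2.44257495e-04  1.83903917e+00]
```

```bash
python3 -m crank '[[0,0,-0.005,1.7,0.5,-20,1],[0,0,0,0,0,-20,1],[0,0,0,0,0,-20,1],[0,0,0,0,0,-20,1],[0,0,0,0,0,-20,1]]'
python3 -m crank '[[0,0,0,0,0,-13,1],[0,0,0,0,0,0,1],[0,0,0,0,0,0,1],[0,0,0,0,0,0,1],[0,0,0,0,0,0,1]]'
python3 - <<'E'
from bench import r; from h import *; import cv2
s=r.get_state();M=R.from_quat(s['orientation']).as_matrix();print(s['position'],np.arctan2(M[1,1],M[0,1]),M[2],loc(s['position']),s['qd'])
for n in("top","wrist"): cv2.imwrite(f"pics/{n}5.png",r.grab_frame(n)[:,:,::-1])
E
```

```text
time_s: 11.85
position: [0.67, 0.0782, 0.0793]
orientation: [0.761, 0.649, 0.0, 0.0]
wrist_force: [0.4, -0.3, -1.5]
opening: 0.343
grip_force: 61.0
time_s: 12.27
position: [0.6717, 0.0792, 0.0684]
orientation: [0.76, 0.65, 0.001, 0.001]
wrist_force: [-0.1, 0.3, -0.2]
opening: 0.338
grip_force: 61.0
[0.67171417 0.079169   0.06842853] -0.1565251375181451 [ 9.06334032e-04  3.26079876e-03 -9.99994273e-01] [ 0.0023859  -0.00410849] [ 0.00507511  0.0005991   0.00421362 -0.00091626 -0.000798   -0.00095179]
```

```bash
python3 -m crank '[[0,0,0,-1.9,0,-2,1],[0,0,0,0,0,0,1],[0,0,0,0,0,0,1],[0,0,0,0,0,0,1],[0,0,0,0,0,0,1]]'
python3 -m crank '[[0,0,0,0,0,0,1],[0,0,0,0,0,0,1],[0,0,0,0,0,0,1],[0,0,0,0,0,0,1],[0,0,0,0,0,0,1]]'
python3 - <<'E'
from bench import r; from h import *; import cv2
s=r.get_state();print(loc(s['position']),s['position'][2],s['qd'].round(4))
a=cv2.imread("pics/t3c.png"); b=cv2.resize(cv2.convertScaleAbs(r.grab_frame("top")[130:270,130:270,::-1],alpha=1.6,beta=10),None,fx=4.2,fy=4.2,interpolation=cv2.INTER_CUBIC)
for n,(x0,y0,x1,y1) in dict(line1=(245,420,300,460),mid=(262,352,295,385),ptr=(258,270,300,310)).items():
    m=cv2.matchTemplate(b[y0-60:y1+60,x0-60:x1+60],a[y0:y1,x0:x1],cv2.TM_CCOEFF_NORMED); print(n,cv2.minMaxLoc(m)[1],np.array(cv2.minMaxLoc(m)[3])-60)
E
```

```text
time_s: 12.78
position: [0.6687, 0.0795, 0.0643]
orientation: [0.76, 0.65, -0.0, -0.0]
wrist_force: [-0.4, -0.1, -0.5]
opening: 0.342
grip_force: 61.0
time_s: 13.2
position: [0.6687, 0.0794, 0.0643]
orientation: [0.76, 0.65, -0.0, -0.0]
wrist_force: [-0.5, -0.8, -0.9]
opening: 0.345
grip_force: 61.0
[-0.00064444 -0.00434068] 0.06427956120022875 [-0.0003 -0.0009 -0.0003  0.0013 -0.0001 -0.0001]
line1 0.0429200753569603 [ 44 -30]
mid 0.3186936676502228 [31 -9]
ptr 0.1336020976305008 [ 3 39]
```

The arm blocks the top view here. I'll check the slide by locating the knob in the wrist frame with code.

Run:
```python
from bench import r; from h import *; import cv2
for n,pf in(("wrist",fproj),("scene",proj)):
    c=r.get_calibration(n); f=cv2.cvtColor(r.grab_frame(n),cv2.COLOR_RGB2GRAY)
    # expected knob (value .074 => x ~ -.1365), mid and end of plate
    q=pf(c,[w(-.1355,.0865,.141),w(-.1355,.0865,.107),w(-.1255,.0865,.141)]); print(n,q.round(1))
    u,v=q[:2].mean(0).astype(int)
    if 20<u<620 and 20<v<460:
        p=f[v-20:v+21:2,u-20:u+21:2]; print(u,v); print("\n".join(" ".join(f"{x:3d}" for x in row) for row in p))
```

```text
wrist [[-102.   116.1]
 [ -33.2  113.3]
 [ -90.3  109.8]]
scene [[214.9 230.1]
 [216.4 245.8]
 [215.7 228. ]]
215 237
204 205 205 204 204 203 204 203 203 204 204 204 205 206 207 199 154 137 203 206 189
205 205 205 204 203 202 204 204 205 206 205 205 206 204 208 179 133  95 189 204 191
203 204 205 207 206 205 204 205 206 205 205 205 204 189 170 157 126  74 147 158 112
162 209 212 213 214 215 215 215 216 210 188 200 188 207 179 133 112  61 116 120 112
164 227 229 229 230 231 230 231 231 210 136 108 101 192 128 106  87  53 131 174  58
176 211 213 214 215 214 216 216 215 190 123 119 172 194 102 106  68  51 114 143  47
166 191 192 193 194 196 195 196 196 161 101 102 139 147 151 139  55  50 109 147 110
155 180 178 180 182 181 180 180 148  70  46  49 119 148 110 100  56  55  96 152 138
149 172 171 173 173 173 172 172 100  43  44  33  93 146 108  61  52  62  88 159 192
145 167 169 169 168 167 169 167  96  28  29  28  69 148 150  63  54  80  88 139 184
140 163 166 165 164 163 165 163 116  28  29  27  57 109  92  54  82 111 111 180 173
122 158 160 160 159 158 160 159 122  29  28  28  38 101  70  55 135 160 160 143 155
116 150 151 153 152 152 151 152 130  31  28  27  35  92  53  53 117 146 134 118 146
114 136 137 137 137 135 135 134 118  33  29  27  29  63  55  61 104 147 138 117 141
 95 142 142 132  88  53  53  52  96  48  29  28  25  45  58  66 107 153 148 114  61
 67 141 146 136 101  44  45  39 140  97  39  39  46  49  57  64  82 152 123 107  40
 44 138 147 138 102  31  31  26 124 187 139 134 111  54  54  59  88 157 125  97  30
 27  73 104  82  42  27  25  23 122 193 146 141 113  53  52  53 119 161 120  79  26
 26  26  28  26  24  25  24  21  82 161  80  66  61  51  52  62 156 160 136  46  22
 26  26  26  25  26  25  22  45 167 196  90  62  51  51  53  98 160 161 139  36  36
 29  30  29  30  29  29  22  78 185 214 102  66  51  52  51  70  96  95  81  29  62
```

The knob shows in the scene view where it should (top about (215,230), base about (215,247)). The cell is still and centred to about 1 mm, so I'm handing in.

```bash
python3 -c "
from bench import r;print(r.hand_in())"
```

```text
the job is handed in; nothing more can be done
None
```

The job is handed in at about 13 s of the 48 s allowed, but the hand-in returned no verdict. The slide was held on its middle line for well over a second and then left on the third line. The long cell is held by its frosted sides, still and upright in the beam, by my measurements about 1 mm off the axis. The arm blocked a direct final view of the slide's lines, so its final position rests on the earlier picture and the knob's place in the scene image.

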